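# Lift a cleaned brass collar with the part tongs

## Task

Take the sprung part tongs out of their stand and use them to pick up the freshly degreased brass collar from the drilled block, without touching the collar with the gripper itself. Close the tongs only gently on the collar (its finish marks above about 20 N at the jaws), lift it at least 10 cm off the block and finish there, still holding the collar up in the tongs. Leave the bush, the puck and the collet where they stand.

Things in the scene. Friction and masses are not known exactly. Their poses are not given: they have to be found in the camera images.
- stand: Fixed tongs stand: dark base plate 120 (x) x 80 x 8 mm, two aluminium posts 8 mm thick (x), 26 mm wide (y), at x = -38 and +38 mm of its frame, each with an upward-open fork; tops 142 mm above the bench. Origin: centre of the underside. The tongs hang in the forks and lift straight up out of them; both y sides of the tongs are open.
- tongs: Loose sprung steel tongs, 150 g, hanging upright, jaws down. Origin: centre of the hinge pin at their top (135 mm above the bench in the stand; 8 mm thick, 108 mm long along the tongs' x, which is the stand's x, lying in both forks); z up. Nothing reaches over 8 mm above the pin axis. An arm hangs on each y side; both turn equally and close along y.
- tongs_grip (a point): Where to take the tongs, from above, fingers closing along the tongs' y: midway between the two rubber grip rolls, 30 mm below the pin. Rolls: bars along x, 28 mm long, 12 mm thick, outside the arms; 53 mm over both when open, 40 mm when closed on the collar. A spring holds them open: closing starts at a squeeze of about 5 N, reaches the collar at about 10 N.
- tongs_jaws (a point): Midway between the jaws, 104 mm below the pin, 74 mm below tongs_grip. Each jaw is a V of two rubber-faced plates 18 mm tall, 9 mm above and below this point, fitting a 32 mm round; they centre it. Open: about 62 mm clear between, 5 mm higher, 100 mm outside along y, 36 mm along x.
- tongs_arm_a (a joint): Closing angle of the tongs: 0 open, about 0.22 closed on the collar, 0.34 at most. Squeezed to about 48 mm over the rolls (0.08) they can be carried open; a grip that goes on closing at 20 N shuts them. Of the squeeze above 10 N the jaws press with 0.29: 20 N gives 3 N at the jaws, 40 N 9 N, 75 N 19 N.
- block: Fixed steel block 50 (x) x 75 (y) x 25 mm (high) with six drilled holes, on the bench; the collar stands on it. Origin: centre of the underside.
- collar: The part to lift: brass collar, a ring 32 mm in diameter and 18 mm high with a bore, about 100 g, standing upright near the middle of the block. Origin: centre of its underside.
- collar_centre (a point): Centre of the brass collar, 9 mm above its underside.
- bush: Bystander: stepped steel bush, 44 mm wide, 34 mm high, on the bench. Origin: centre of its underside.
- puck: Bystander: plain aluminium puck, 51 mm wide, 20 mm high, on the bench. Origin: centre of its underside.
- collet: Bystander: tapered steel collet, 27 mm wide, 32 mm high, on the bench. Origin: centre of its underside.
Mind the look-alikes: they are no part of the job. What is shaped like the block but purple is not meant.

How it is judged (in metres and radians):
On the way, in this order (a step that is already met when the one before it is completed fails the run):
1. the tongs are lifted clear out of their stand by the gripper (z of tongs in the frame of stand above 0.155 m and contact force between tongs and stand below 0.05 N and contact force between the fingers and tongs above 1 N), for 0.2 s.
2. the jaws of the tongs are closed on the collar (distance between tongs_jaws and collar_centre below 0.015 m and contact force between tongs and collar above 0.5 N and value of joint tongs_arm_a above 0.15 rad), for 0.2 s.
At the end, for the whole second after the job is handed in: The collar is held still between the closed tongs jaws (its centre within 15 mm of tongs_jaws, pressed over 0.5 N, arms over 0.15 rad), its centre over 130 mm above the bench, the fingers gripping the tongs, neither tongs nor collar touching stand or block (all of step 2 and height (world z) of collar_centre above 0.13 m and contact force between the fingers and tongs above 1 N and contact force between each of collar, tongs and stand below 0.05 N and contact force between each of tongs, collar and block below 0.05 N and linear speed of collar below 0.03 m/s); the arm keeps its last pose, push and grip.
It fails at once if the gripper or arm touches the collar itself (contact force between any of the fingers, the arm and collar above 0.2 N).
It fails at once if the tongs press on the collar with more than 20 N per jaw (40 N over both) (contact force between tongs and collar above 40 N).
It fails at once if a bystander is pushed more than 15 mm (distance of any of bush, puck, collet from where it was at the start of the episode above 0.015 m).
It also fails if it takes over 56 s, if anything falls off the work surface, if the arm or the gripper's body presses on something with over 40 N, if the wrist force passes 120 N, or if a joint passes its speed limit or range.

## Robot

A 6-joint arm with a two-finger parallel gripper is mounted at the origin on a cart in front of the work surface, level with it; the furniture and walls round the work are solid. World frame = base frame: x ahead of the robot, y to its left, z up, the work surface at z = 0. Lengths are in mm, angles in rad, forces in N, time in s.
With the tool pointing down it reaches from about 325 to 1000 mm from the base axis. Payload 5.1 kg.
Tool frame: the origin (TCP) lies on the centre line of the jaws, within the pads' length; the fingertips stand manip.tip_reach ahead of it and the grasp point (between the pads) lies 6 mm ahead of it (manip.tip_reach is the distance from the TCP to the fingertips, in mm); z points along the fingers, y is the direction in which the jaws open and shut (so a half turn about z gives the same grasp; the last joint's range is limited). The gripper opens to 85 mm and grips with 20 to 120 N. Pads are 22 mm wide; open, the fingers measure 114 mm over their backs; the gripper's body (76 mm by 85 mm) begins 54 mm behind the grasp point. The pads swing forward as they close: fully open they stand 13 mm farther back than shut.
Start: joints at [1.247, 0.124, 1.65, -0, 1.367, -0.083], TCP at [155.034, 631.229, 256.322] pointing down, gripper open.
Joint ranges: [-2.61, 2.61], [-1.02, 2.33], [0.03, 2.71], [-1.35, 4.49], [0.32, 2.68], [-2.91, 2.91]. Speed limits (rad/s): [2.57, 2.57, 3.14, 3.14, 3.14, 3.14].

## Interface

Orientations are given as a unit quaternion [w, x, y, z].
In Python, from workcell import monitor, eyes, manip gives the robot as it stands.
- The arm moves only by the tool drive_tool, never from a script. Its argument "series" is a list of rows, each an object of numbers: "dx", "dy", "dz": the shift along the tool's x, y, z in cm; "ax", "ay", "az": the turn, a rotation vector about the tool's x, y, z in rad. A call has 1 to 5 rows; each row is the pose to reach, as a shift and turn from the pose measured when the call began, along the tool's axes at that moment; what a row does not reach only later rows make up. A row lasts 1/10 s, in which the tool goes at most 50 mm and 8.59 degrees, less where a joint would pass 70% of its speed; a pose out of reach is approached as far as the arm can. A call with a gripper value outside its range is refused whole. "grip" is the gripper's target within -1 to 1 (shut at 1, half-way at 0, fully open at -1), set as the call begins (left out, the last holds). The fingers move at their own pace and stop on an object; the grip force is fixed at half the most. Time passes only in rows, so rows that repeat a pose let the fingers close. It gives the time, the measured TCP pose, the force and the opening at its end, in the units of the state.
- monitor.observe(): the state, without advancing time (a new reading comes with each control period).
- eyes.capture(name): name is "side" or "top" or "wrist"; returns the picture (480x640x3 uint8, red, green, blue); there is no depth.
- eyes.camera_params(name): a dict with "mtx" (3x3 intrinsics, pixels), "T" (4x4, takes a point from camera to world coordinates). Camera axes: x right, y up, looking along -z (the intrinsics and any distortion apply to the point x, -y, -z); pixel columns grow to the right and rows downward; lengths in mm; the calibration is good to about 2 mm. A picture is of the moment at which its call begins: read the wrist's pose just before it. camera_params takes no time and is no camera call; for the wrist camera it gives the pose at the moment of the call.
- manip.job_done(): hands the job in, once; it reports no verdict.
The state is a dict: "clock": time; "joint_positions": joint angles; "qvel": joint speeds; "joint_efforts": joint torques, N m; "position": TCP position; "tcp_rot": TCP orientation; "wrist_force": force on the tool from outside, world axes, zero at the start; "moment": the same for the moment, N m; "gripper_width": finger opening in mm.
Only numpy, scipy, OpenCV 4.12 (cv2) and the standard library are available. Lean on these libraries where they do the work, as an engineer would, in place of code of your own. Each camera call takes 0.05 s, during which the arm holds its last target. There are 200 camera calls.

## Working session

There is one attempt and no reset: what is moved stays moved. The work goes in short steps, Python scripts to look and compute and a tool call to move; the robot and the scene stay as the last step left them, time stands still between calls to the robot, and variables do not carry over. Pictures are saved under pics/ and viewed, on a budget of 10 in all, crops included, one or two more only if the job needs it, and the job is handed in when it is done.

Besides the shell and the picture viewer there is one more tool, called as name([rows], argument=value, ...), one row to a line, values as JSON. drive_tool: Moves the arm, as the interface text tells. Its arguments: {"type":"object","properties":{"series":{"type":"array","items":{"type":"object","properties":{"dx":{"type":"number"},"dy":{"type":"number"},"dz":{"type":"number"},"ax":{"type":"number"},"ay":{"type":"number"},"az":{"type":"number"}}}},"grip":{"type":"number"}},"required":["series"]}

```bash
mkdir -p pics; cat > h.py <<'E'
import numpy as np, cv2
from workcell import monitor, eyes, manip
def ray(name,u,v,z,P=None):
    P=P or eyes.camera_params(name); K=np.array(P["mtx"]);T=np.array(P["T"])
    d=np.linalg.inv(K)@[u,v,1]; d=T[:3,:3]@[d[0],-d[1],-d[2]]; o=T[:3,3]
    return o+d*(z-o[2])/d[2]
def proj(name,p,P=None):
    P=P or eyes.camera_params(name); K=np.array(P["mtx"]);T=np.array(P["T"])
    c=T[:3,:3].T@(np.array(p)-T[:3,3]); q=K@[c[0],-c[1],-c[2]]; return q[:2]/q[2]
E
python3 - <<'E'
from h import *
print(monitor.observe(), manip.tip_reach)
for n in ("top","side"):
    im=eyes.capture(n); cv2.imwrite(f"pics/{n}0.png",im[...,::-1]); P=eyes.camera_params(n); print(n,P)
E
```

```text
{'clock': 0.0, 'joint_positions': array([ 1.24742773e+00,  1.24469541e-01,  1.65167140e+00, -1.35979365e-05,
        1.36749662e+00, -8.26217879e-02]), 'qvel': array([ 0.00048429,  0.00223435, -0.00067644,  0.00055242, -0.00031827,
        0.00025933]), 'joint_efforts': array([-3.70965518e-05, -4.23633456e+01, -3.65441859e+01, -9.96083668e-05,
        7.22924786e-03,  9.08624600e-06]), 'position': array([154.8453489 , 630.71169491, 255.07751656]), 'tcp_rot': array([-1.99609918e-04,  1.20081486e-01,  9.92763512e-01, -1.00280238e-03]), 'wrist_force': array([-0.03726316, -0.51034131, -0.01074402]), 'moment': array([0.00983092, 0.05311989, 0.03438582]), 'gripper_width': 85.35501113688863} 25.0
top {'mtx': array([[462.90460408,   0.        , 318.33274489],
       [  0.        , 462.90460408, 239.04455459],
       [  0.        ,   0.        ,   1.        ]]), 'T': array([[ 2.03429040e-03,  9.89082622e-01, -1.47347984e-01,
         3.54971292e+02],
       [-9.99776312e-01, -1.09034388e-03, -2.11219418e-02,
        -2.52820730e+02],
       [-2.10520055e-02,  1.47357992e-01,  9.88859158e-01,
         1.14497219e+03],
       [ 0.00000000e+00,  0.00000000e+00,  0.00000000e+00,
         1.00000000e+00]])}
side {'mtx': array([[509.89724045,   0.        , 322.43353067],
       [  0.        , 509.89724045, 239.87231312],
       [  0.        ,   0.        ,   1.        ]]), 'T': array([[ 9.79109975e-01,  1.20689279e-01, -1.63639102e-01,
         2.96579030e+02],
       [-2.02902546e-01,  6.32176339e-01, -7.47785820e-01,
        -1.16743370e+03],
       [ 1.31990372e-02,  7.65367346e-01,  6.43458321e-01,
         8.72385778e+02],
       [ 0.00000000e+00,  0.00000000e+00,  0.00000000e+00,
         1.00000000e+00]])}
```

View pics/top0.png

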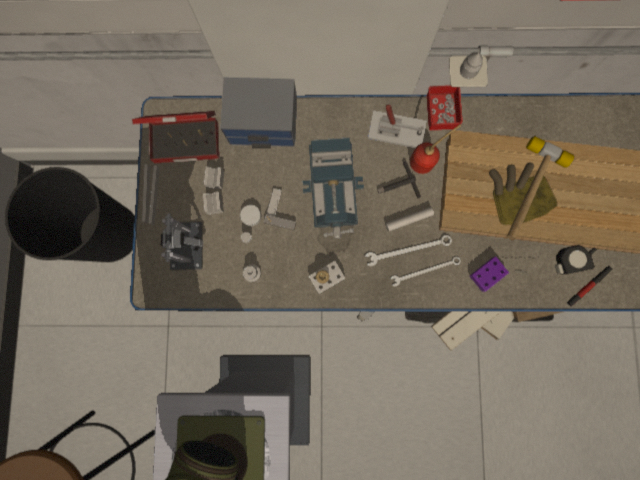

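View pics/side0.png

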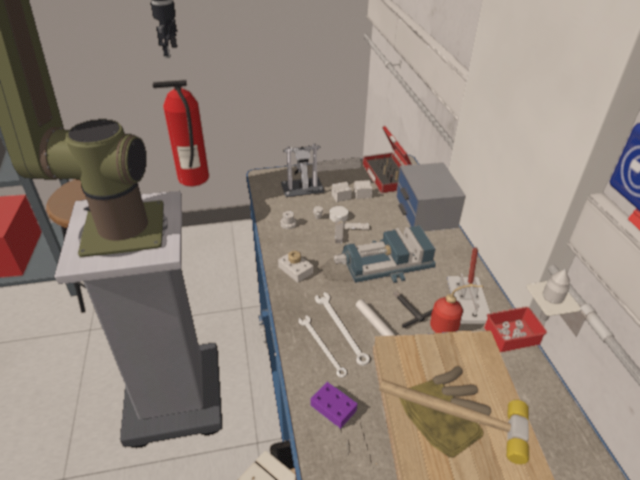

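The top view shows the stand and tongs at (182,245), the block with the brass collar at (326,277), and the purple look-alike at (489,274). The bush is at about (251,272), the puck at (250,214) and the collet at (246,238). Next I'll check closer crops.

```bash
python3 - <<'E'
from h import *
t=cv2.imread("pics/top0.png");s=cv2.imread("pics/side0.png")
c=lambda im,x,y:cv2.resize(im[y:y+60,x:x+80],(400,300),interpolation=cv2.INTER_CUBIC)
cv2.imwrite("pics/c1.png",np.vstack([np.hstack([c(t,142,215),c(t,286,247)]),np.hstack([c(s,262,139),c(s,257,235)])]))
E
```

```text
(no output)
```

View pics/c1.png

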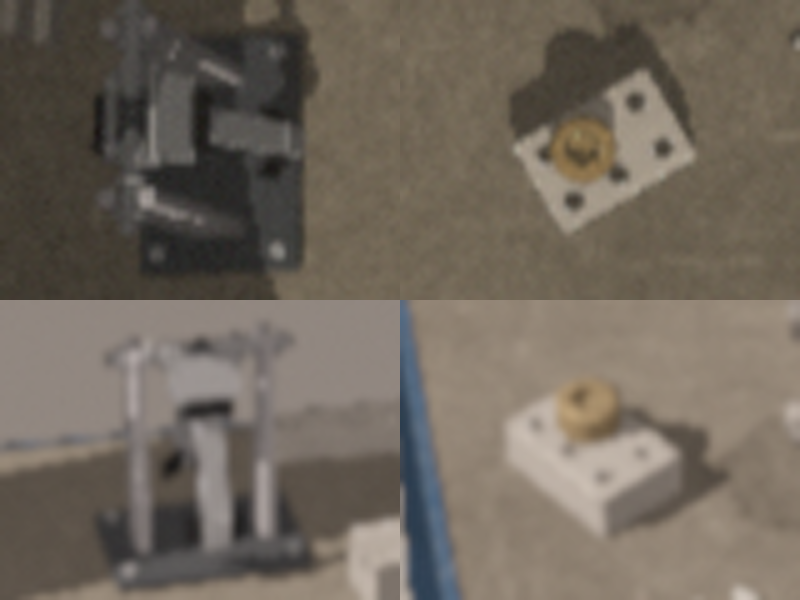

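The close crops confirm the choices: the pale block with the gold collar (not the purple one), and the stand with the tongs' pin across its two posts. In the crop, base-plate corners are at (305,37), (302,270) and (140,271).

```bash
python3 - <<'E'
from h import *
T=lambda x,y:(142+x/5-.4,215+y/5-.4)
B=lambda x,y:(286+(x-400)/5-.4,247+y/5-.4)
pr=lambda n,a:print(n,a.round(1))
for q in [(305,37),(302,270),(140,271)]: pr("base",ray("top",*T(*q),8))
for q in [(107,25),(107,200)]: pr("posttop",ray("top",*T(*q),140))
for q in [(644,70),(696,155),(570,233),(515,150)]: pr("blk",ray("top",*B(*q),25))
pr("collar",ray("top",*B(584,148),43))
S=lambda x,y,ox,oy:(ox+x/5-.4,oy+y/5-.4)
pr("collar side",ray("side",*S(188,95,257,235),43))
for q in [(105,510-300),(115,585-300),(312,555-300),(285,490-300)]: pr("base side",ray("side",*S(*q,262,139),8))
for q in [(140,50),(268,38)]: pr("post side",ray("side",*S(*q,262,139),142))
P=eyes.camera_params("wrist");print(P, monitor.observe()["position"])
for n,u,v in [("bush",251,272),("puck",250,214),("collet",246,238)]: pr(n,ray("top",u,v,30))
E
```

```text
base [568.   62.2   8. ]
base [450.8  59.1   8. ]
base [450.3 139.8   8. ]
posttop [548.8 114.5 140. ]
posttop [470.5 110.4 140. ]
blk [ 468.9 -268.    25. ]
blk [ 427.7 -293.    25. ]
blk [ 390.2 -232.2   25. ]
blk [ 430.  -205.5   25. ]
collar [ 429.8 -239.1   43. ]
collar side [ 429.  -241.7   43. ]
base side [454.  135.1   8. ]
base side [448.3  55.5   8. ]
base side [568.3  64.5   8. ]
base side [566.4 136.8   8. ]
post side [472.5  90.9 142. ]
post side [546.2  91.1 142. ]
{'mtx': array([[373.85475122,   0.        , 322.82125127],
       [  0.        , 373.85475122, 234.80356558],
       [  0.        ,   0.        ,   1.        ]]), 'T': array([[ 2.38480902e-01, -9.21504166e-01, -3.06523948e-01,
         7.56665903e+01],
       [ 9.71145258e-01,  2.25660715e-01,  7.71630007e-02,
         6.50350382e+02],
       [-1.93561322e-03, -3.16081181e-01,  9.48730173e-01,
         3.71900302e+02],
       [ 0.00000000e+00,  0.00000000e+00,  0.00000000e+00,
         1.00000000e+00]])} [154.87986785 630.76545741 255.17755723]
bush [440.7 -66.3  30. ]
puck [583.7 -60.5  30. ]
collet [523.9 -52.1  30. ]
```

```bash
cat >> h.py <<'E'
from scipy.spatial.transform import Rotation as Rn
def go(x,y,z,yaw):
    "shift (cm) and turn (rad) in tool axes to TCP x,y,z, pointing down, tool y = world y turned by yaw"
    s=monitor.observe(); q=s["tcp_rot"]; R=Rn.from_quat(np.r_[q[1:],q[0]])
    c,n=np.cos(yaw),np.sin(yaw)
    G=Rn.from_matrix(np.array([[-c,-n,0],[-n,c,0],[0,0,-1]]))
    d=R.inv().apply(np.array([x,y,z])-s["position"])/10
    print("t",round(s["clock"],2),"pos",s["position"].round(1),"w",round(s["gripper_width"],1),"F",s["wrist_force"].round(1),"| d cm",d.round(2),"a",(R.inv()*G).as_rotvec().round(3))
E
python3 -c "
from h import *
go(509,99,260,.026)"
```

```text
t 0.1 pos [154.9 630.8 255.2] w 85.0 F [ 0.4  0.4 -0.7] | d cm [-47.07 -43.2   -0.41] a [-0.002 -0.    -0.267]
```

drive_tool([
  {"dx": -47.1,"dy": -43.2,"dz": -0.4,"az": -0.267},
  {"dx": -47.1,"dy": -43.2,"dz": -0.4,"az": -0.267},
  {"dx": -47.1,"dy": -43.2,"dz": -0.4,"az": -0.267},
  {"dx": -47.1,"dy": -43.2,"dz": -0.4,"az": -0.267},
  {"dx": -47.1,"dy": -43.2,"dz": -0.4,"az": -0.267},
], grip=-1)

```text
invalid input
```

```bash
python3 -c "
from h import *
go(509,99,260,.026)"
```

```text
t 0.1 pos [154.9 630.8 255.2] w 85.0 F [ 0.4  0.4 -0.7] | d cm [-47.07 -43.2   -0.41] a [-0.002 -0.    -0.267]
```

drive_tool([
  {"dx": -3.6,"dy": -3.3,"dz": 0,"ax": 0,"ay": 0,"az": -0.05},
  {"dx": -7.2,"dy": -6.6,"dz": 0,"ax": 0,"ay": 0,"az": -0.1},
  {"dx": -10.8,"dy": -9.9,"dz": 0,"ax": 0,"ay": 0,"az": -0.15},
  {"dx": -14.4,"dy": -13.2,"dz": 0,"ax": 0,"ay": 0,"az": -0.2},
  {"dx": -18,"dy": -16.5,"dz": 0,"ax": 0,"ay": 0,"az": -0.267},
], grip=-1)

```text
clock: 0.6
position: [290.8, 425.7, 254.9]
tcp_rot: [-0.0, -0.015, 1.0, -0.001]
wrist_force: [0.7, 0.0, -0.2]
gripper_width: 85.5
```

```bash
python3 -c "
from h import *
go(509,99,260,.026)"
```

```text
t 0.6 pos [290.8 425.7 254.9] w 85.5 F [ 0.7  0.  -0.2] | d cm [-20.85 -33.3   -0.45] a [-0.002 -0.001  0.003]
```

drive_tool([
  {"dx": -2.6,"dy": -4.2,"dz": 0,"ax": 0,"ay": 0,"az": 0},
  {"dx": -5.2,"dy": -8.4,"dz": 0,"ax": 0,"ay": 0,"az": 0},
  {"dx": -7.8,"dy": -12.6,"dz": 0,"ax": 0,"ay": 0,"az": 0},
  {"dx": -10.4,"dy": -16.8,"dz": 0,"ax": 0,"ay": 0,"az": 0},
  {"dx": -13,"dy": -21,"dz": -0.4,"ax": 0,"ay": 0,"az": 0},
])

```text
clock: 1.1
position: [427.0, 217.6, 258.4]
tcp_rot: [-0.001, -0.015, 1.0, -0.001]
wrist_force: [0.5, 0.5, -0.3]
gripper_width: 85.4
```

```bash
python3 -c "
from h import *
go(509,99,260,.026)"
```

```text
t 1.1 pos [427.  217.6 258.4] w 85.4 F [ 0.5  0.5 -0.3] | d cm [ -7.85 -12.1   -0.14] a [-0.003 -0.002  0.003]
```

drive_tool([
  {"dx": -2.6,"dy": -4.0,"dz": -0.1},
  {"dx": -5.2,"dy": -8,"dz": -0.1},
  {"dx": -7.8,"dy": -12.1,"dz": -0.1},
  {"dx": -7.8,"dy": -12.1,"dz": -0.1},
  {"dx": -7.8,"dy": -12.1,"dz": -0.1},
])

```text
invalid input
```

```bash
python3 -c "
from h import *
go(509,99,260,.026)
P=eyes.camera_params('wrist');cv2.imwrite('pics/w1.png',eyes.capture('wrist')[...,::-1])
np.savez('w1.npz',**P);print(P['T'].round(3))"
```

```text
t 1.1 pos [427.  217.6 258.4] w 85.4 F [ 0.5  0.5 -0.3] | d cm [ -7.85 -12.1   -0.14] a [-0.003 -0.002  0.003]
[[-2.90000e-02 -9.49000e-01 -3.14000e-01  3.45666e+02]
 [ 1.00000e+00 -2.90000e-02 -7.00000e-03  2.15500e+02]
 [-3.00000e-03 -3.14000e-01  9.49000e-01  3.75308e+02]
 [ 0.00000e+00  0.00000e+00  0.00000e+00  1.00000e+00]]
```

View pics/w1.png

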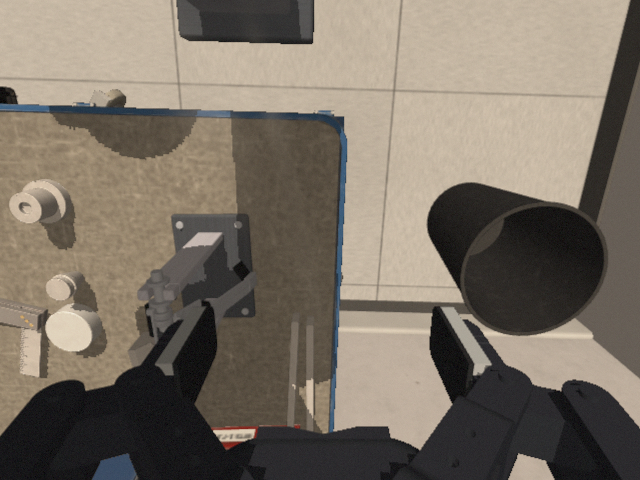

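The drive wants all six keys in each row, so that move didn't run. The picture shows the stand plate at (172–255, 213–317), left of centre.

drive_tool([
  {"dx": -2.6,"dy": -4.0,"dz": -0.1,"ax": 0,"ay": 0,"az": 0},
  {"dx": -5.2,"dy": -8,"dz": -0.1,"ax": 0,"ay": 0,"az": 0},
  {"dx": -7.8,"dy": -12.1,"dz": -0.1,"ax": 0,"ay": 0,"az": 0},
  {"dx": -7.8,"dy": -12.1,"dz": -0.1,"ax": 0,"ay": 0,"az": 0},
  {"dx": -7.8,"dy": -12.1,"dz": -0.1,"ax": 0,"ay": 0,"az": 0},
])

```text
clock: 1.65
position: [511.8, 92.5, 260.9]
tcp_rot: [0.0, -0.01, 1.0, -0.003]
wrist_force: [0.5, 0.1, 0.6]
gripper_width: 85.4
```

```bash
python3 -c "
from h import *
go(509,99,260,.026)
P=eyes.camera_params('wrist');cv2.imwrite('pics/w2.png',eyes.capture('wrist')[...,::-1])
np.savez('w2.npz',**P);im=cv2.imread('pics/w2.png')
cv2.imwrite('pics/w2c.png',cv2.resize(im[110:350,200:460],None,fx=2.5,fy=2.5,interpolation=cv2.INTER_CUBIC))"
```

```text
t 1.65 pos [511.8  92.5 260.9] w 85.4 F [0.5 0.1 0.6] | d cm [0.26 0.66 0.09] a [-0.007  0.    -0.005]
```

View pics/w2c.png

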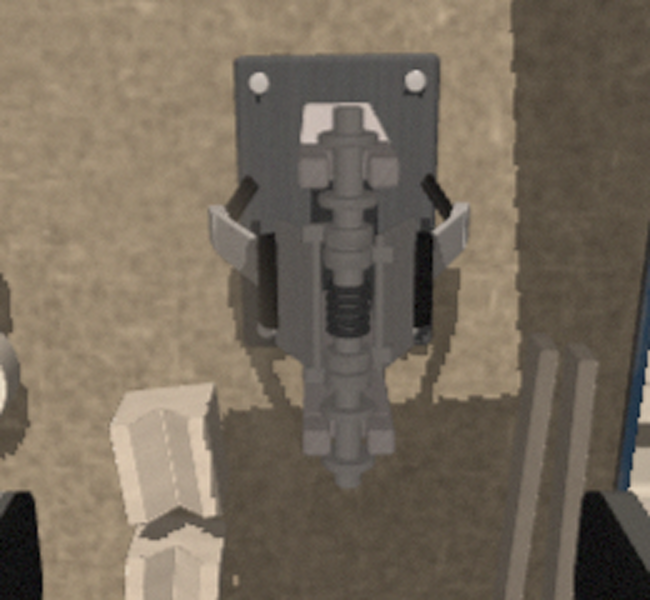

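The view is clean. In the crop, the pin runs from (348,105) to (348,488), the fork tops sit at y≈170 and 440, and the rubber rolls are at x≈266 and 424.

```bash
python3 - <<'E'
from h import *
P=dict(np.load('w2.npz'))
W=lambda x,y,z:ray('wrist',200+x/2.5-.3,110+y/2.5-.3,z,P).round(1)
a,b=W(348,105,135),W(348,488,135)
print("pin",a,b,(a+b)/2,"len",np.linalg.norm(a-b),"yaw",np.arctan2(b[1]-a[1],b[0]-a[0]))
print("posts",W(348,170,139),W(348,440,139))
print("rolls",W(266,281,110),W(424,281,110))
print("base",W(235,57,8),W(438,57,8))
go(509,99,175,.026)
E
```

```text
pin [455.1 100.7 135. ] [564.8 104.4 135. ] [509.95 102.55 135.  ] len 109.76237971181195 yaw 0.03371556896002562
posts [471.  101.1 139. ] [547.3 103.7 139. ]
rolls [509.7  78.9 110. ] [508.7 126.1 110. ]
base [451.1  61.7   8. ] [449.5 139.2   8. ]
t 1.7 pos [511.3  93.4 261. ] w 85.3 F [-0.4 -0.4  0.2] | d cm [0.22 0.62 8.59] a [-0.007  0.001 -0.004]
```

drive_tool([
  {"dx": 0.2,"dy": 0.85,"dz": 2,"ax": 0,"ay": 0,"az": -0.008},
  {"dx": 0.2,"dy": 0.85,"dz": 4,"ax": 0,"ay": 0,"az": -0.008},
  {"dx": 0.2,"dy": 0.85,"dz": 5.5,"ax": -0.005,"ay": 0,"az": -0.008},
  {"dx": 0.2,"dy": 0.85,"dz": 5.5,"ax": -0.005,"ay": 0,"az": -0.008},
  {"dx": 0.2,"dy": 0.85,"dz": 5.5,"ax": -0.005,"ay": 0,"az": -0.008},
])

```text
clock: 2.2
position: [508.9, 102.1, 206.0]
tcp_rot: [0.0, -0.016, 1.0, -0.001]
wrist_force: [0.6, 0.2, -0.7]
gripper_width: 85.5
```

```bash
python3 -c "
from h import *
go(509.5,102,111,.031)"
```

```text
t 2.2 pos [508.9 102.1 206. ] w 85.5 F [ 0.6  0.2 -0.7] | d cm [-0.06 -0.    9.5 ] a [-0.002  0.     0.   ]
```

drive_tool([
  {"dx": -0.06,"dy": 0,"dz": 2.5,"ax": 0,"ay": 0,"az": 0},
  {"dx": -0.06,"dy": 0,"dz": 5,"ax": 0,"ay": 0,"az": 0},
  {"dx": -0.06,"dy": 0,"dz": 7.5,"ax": 0,"ay": 0,"az": 0},
  {"dx": -0.06,"dy": 0,"dz": 9.5,"ax": 0,"ay": 0,"az": 0},
  {"dx": -0.06,"dy": 0,"dz": 9.5,"ax": 0,"ay": 0,"az": 0},
])

```text
clock: 2.7
position: [508.1, 102.0, 109.2]
tcp_rot: [-0.002, -0.016, 1.0, -0.001]
wrist_force: [-0.6, -0.1, 0.1]
gripper_width: 85.3
```

```bash
python3 -c "
from h import *
go(509.5,102,111,.031)"
```

```text
t 2.7 pos [508.1 102.  109.2] w 85.3 F [-0.6 -0.1  0.1] | d cm [-0.14 -0.01 -0.18] a [-0.002 -0.004  0.001]
```

drive_tool([
  {"dx": -0.1,"dy": 0,"dz": -0.1,"ax": 0,"ay": 0,"az": 0},
  {"dx": -0.1,"dy": 0,"dz": -0.1,"ax": 0,"ay": 0,"az": 0},
  {"dx": -0.1,"dy": 0,"dz": -0.1,"ax": 0,"ay": 0,"az": 0},
  {"dx": -0.1,"dy": 0,"dz": -0.1,"ax": 0,"ay": 0,"az": 0},
  {"dx": -0.1,"dy": 0,"dz": -0.1,"ax": 0,"ay": 0,"az": 0},
], grip=-0.15)

```text
clock: 3.2
position: [510.2, 102.2, 111.7]
tcp_rot: [-0.0, -0.016, 1.0, -0.001]
wrist_force: [-0.2, 0.7, 3.6]
gripper_width: 49.2
```

drive_tool([
  {"dx": 0,"dy": 0,"dz": 0,"ax": 0,"ay": 0,"az": 0},
  {"dx": 0,"dy": 0,"dz": 0,"ax": 0,"ay": 0,"az": 0},
  {"dx": 0,"dy": 0,"dz": 0,"ax": 0,"ay": 0,"az": 0},
  {"dx": 0,"dy": 0,"dz": 0,"ax": 0,"ay": 0,"az": 0},
  {"dx": 0,"dy": 0,"dz": 0,"ax": 0,"ay": 0,"az": 0},
], grip=-0.13)

```text
clock: 3.7
position: [510.2, 102.2, 111.7]
tcp_rot: [-0.001, -0.016, 1.0, -0.001]
wrist_force: [0.3, 0.4, 0.7]
gripper_width: 48.6
```

drive_tool([
  {"dx": 0,"dy": 0,"dz": -0.3,"ax": 0,"ay": 0,"az": 0},
  {"dx": 0,"dy": 0,"dz": -1,"ax": 0,"ay": 0,"az": 0},
  {"dx": 0,"dy": 0,"dz": -2,"ax": 0,"ay": 0,"az": 0},
  {"dx": 0,"dy": 0,"dz": -3,"ax": 0,"ay": 0,"az": 0},
  {"dx": 0,"dy": 0,"dz": -4,"ax": 0,"ay": 0,"az": 0},
], grip=-0.12)

```text
clock: 4.2
position: [510.5, 102.2, 153.0]
tcp_rot: [-0.0, -0.016, 1.0, -0.001]
wrist_force: [0.4, 0.6, -1.3]
gripper_width: 48.0
```

drive_tool([
  {"dx": 0,"dy": 0,"dz": -2,"ax": 0,"ay": 0,"az": 0},
  {"dx": 0,"dy": 0,"dz": -4,"ax": 0,"ay": 0,"az": 0},
  {"dx": 0,"dy": 0,"dz": -6,"ax": 0,"ay": 0,"az": 0},
  {"dx": 0,"dy": 0,"dz": -8,"ax": 0,"ay": 0,"az": 0},
  {"dx": 0,"dy": 0,"dz": -8,"ax": 0,"ay": 0,"az": 0},
])

```text
clock: 4.7
position: [512.4, 102.6, 237.5]
tcp_rot: [0.004, -0.016, 1.0, -0.0]
wrist_force: [0.5, 0.5, -1.5]
gripper_width: 48.3
```

```bash
python3 -c "
from h import *
go(429.5,-240.5,238,.031)
P=eyes.camera_params('wrist');cv2.imwrite('pics/w3.png',eyes.capture('wrist')[...,::-1])
np.savez('w3.npz',**P)
t=eyes.capture('side');cv2.imwrite('pics/side3.png',t[...,::-1]);cv2.imwrite('pics/s3.png',np.hstack([cv2.resize(cv2.imread('pics/w3.png'),None,fx=.7,fy=.7),cv2.resize(t[100:212,240:360,::-1],(350,336),interpolation=cv2.INTER_CUBIC)]))"
```

```text
t 4.7 pos [512.4 102.6 237.5] w 48.3 F [ 0.5  0.5 -1.5] | d cm [  9.37 -34.03  -0.08] a [-0.001  0.007  0.001]
```

View pics/s3.png

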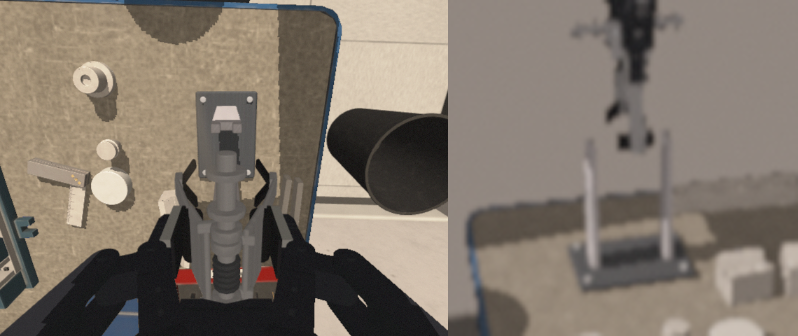

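The tongs are held clear of the stand with an open grip. The vertical wrist force of −1.5 N matches their weight. Next I'll carry them to a point 40 mm beyond the collar so I can see it.

drive_tool([
  {"dx": 0.6,"dy": -3,"dz": 0,"ax": 0,"ay": 0,"az": 0},
  {"dx": 1.2,"dy": -7,"dz": 0,"ax": 0,"ay": 0,"az": 0},
  {"dx": 1.8,"dy": -11,"dz": 0,"ax": 0,"ay": 0,"az": 0},
  {"dx": 2.5,"dy": -15,"dz": 0,"ax": 0,"ay": 0,"az": 0},
  {"dx": 3.2,"dy": -19,"dz": 0,"ax": 0,"ay": 0,"az": 0},
])

```text
clock: 5.3
position: [483.3, -89.7, 231.9]
tcp_rot: [-0.001, -0.016, 1.0, -0.0]
wrist_force: [0.0, -0.2, -1.5]
gripper_width: 48.0
```

```bash
python3 -c "
from h import *
go(470,-240.5,238,.031)"
```

```text
t 5.3 pos [483.3 -89.7 231.9] w 48.0 F [ 0.  -0.2 -1.5] | d cm [  1.81 -15.03  -0.6 ] a [-0.001 -0.002  0.001]
```

drive_tool([
  {"dx": 0.5,"dy": -4,"dz": -0.3,"ax": 0,"ay": 0,"az": 0},
  {"dx": 1,"dy": -8,"dz": -0.6,"ax": 0,"ay": 0,"az": 0},
  {"dx": 1.5,"dy": -12,"dz": -0.6,"ax": 0,"ay": 0,"az": 0},
  {"dx": 1.8,"dy": -15,"dz": -0.6,"ax": 0,"ay": 0,"az": 0},
  {"dx": 1.8,"dy": -15,"dz": -0.6,"ax": 0,"ay": 0,"az": 0},
])

```text
clock: 5.8
position: [468.9, -242.8, 236.2]
tcp_rot: [-0.002, -0.014, 1.0, 0.0]
wrist_force: [0.9, 0.6, -1.6]
gripper_width: 47.9
```

drive_tool([
  {"dx": 0,"dy": 0,"dz": 0,"ax": 0,"ay": 0,"az": 0},
  {"dx": 0,"dy": 0,"dz": 0,"ax": 0,"ay": 0,"az": 0},
  {"dx": 0,"dy": 0,"dz": 0,"ax": 0,"ay": 0,"az": 0},
])

```text
clock: 6.1
position: [468.8, -241.8, 235.4]
tcp_rot: [-0.003, -0.014, 1.0, 0.0]
wrist_force: [-0.2, -0.2, -0.9]
gripper_width: 47.6
```

```bash
python3 -c "
from h import *
go(429.5,-240.5,238,.031)
P=eyes.camera_params('wrist');cv2.imwrite('pics/w4.png',eyes.capture('wrist')[...,::-1])
np.savez('w4.npz',**P);im=cv2.imread('pics/w4.png')
cv2.imwrite('pics/w4c.png',cv2.resize(im[80:380,170:490],None,fx=2,fy=2,interpolation=cv2.INTER_CUBIC))"
```

```text
t 6.1 pos [ 468.8 -241.8  235.4] w 47.6 F [-0.2 -0.2 -0.9] | d cm [ 3.93  0.24 -0.23] a [ 0.001 -0.005 -0.002]
```

View pics/w4c.png

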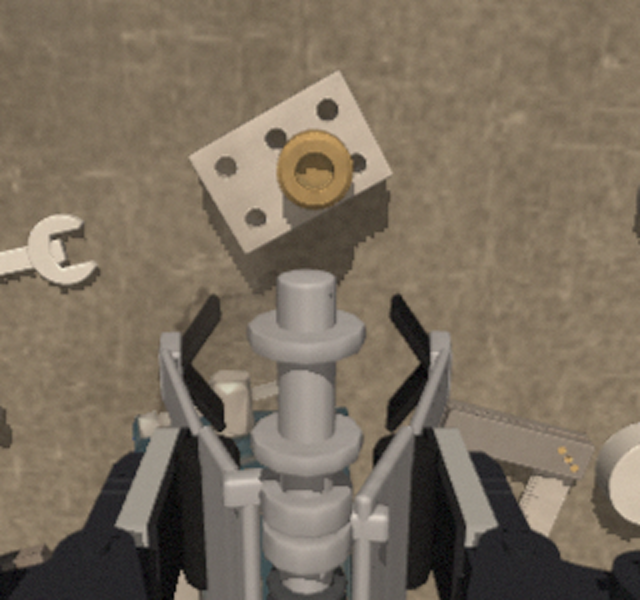

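The collar sits clear on the block with its rim centre at crop (315,166). The pin axis is at crop x≈307 with its near end at y≈275. The jaw Vs meet at about (185,362) and (432,362).

```bash
python3 - <<'E'
from h import *
P=dict(np.load('w4.npz'))
W=lambda x,y,z:ray('wrist',170+x/2-.25,80+y/2-.25,z,P).round(1)
print("collar",W(315,167,43)); t=235.4
print("pin end",W(307,277,t+24),W(281,290,t+24),W(334,290,t+24))
print("jaws",W(187,362,t-67),W(432,362,t-67), W(187,362,t-85),W(432,362,t-85))
print("jaw tips",W(218,298,t-67),W(395,296,t-67),W(223,427,t-67),W(388,427,t-67))
go(430,-240.5,238,.031)
E
```

```text
collar [ 427.4 -239.1   43. ]
pin end [ 413.9 -243.2  259.4] [ 415.7 -246.6  259.4] [ 415.5 -239.7  259.4]
jaws [ 463.5 -273.4  168.4] [ 461.7 -208.5  168.4] [ 470.9 -276.3  150.4] [ 468.9 -205.   150.4]
jaw tips [ 445.5 -265.1  168.4] [ 443.7 -219.5  168.4] [ 482.4 -264.   168.4] [ 481.1 -218.9  168.4]
t 6.15 pos [ 469.  -241.8  235.8] w 48.1 F [ 0.1  0.9 -1.9] | d cm [ 3.89  0.24 -0.2 ] a [ 0.001 -0.005 -0.002]
```

drive_tool([
  {"dx": 1.9,"dy": 0.1,"dz": 0,"ax": 0,"ay": 0,"az": 0},
  {"dx": 3.7,"dy": 0.2,"dz": 1,"ax": 0,"ay": 0,"az": 0},
  {"dx": 3.7,"dy": 0.2,"dz": 4,"ax": 0,"ay": -0.005,"az": 0},
  {"dx": 3.7,"dy": 0.2,"dz": 7,"ax": 0,"ay": -0.005,"az": 0},
  {"dx": 3.7,"dy": 0.2,"dz": 7,"ax": 0,"ay": -0.005,"az": 0},
])

```text
clock: 6.65
position: [429.1, -238.3, 161.4]
tcp_rot: [-0.003, -0.015, 1.0, 0.003]
wrist_force: [-0.9, 0.6, -1.6]
gripper_width: 47.8
```

drive_tool([
  {"dx": 0,"dy": 0,"dz": 0,"ax": 0,"ay": 0,"az": 0},
  {"dx": 0,"dy": 0,"dz": 0,"ax": 0,"ay": 0,"az": 0},
  {"dx": 0,"dy": 0,"dz": 0,"ax": 0,"ay": 0,"az": 0},
])

```text
clock: 6.95
position: [430.1, -238.7, 163.2]
tcp_rot: [-0.002, -0.015, 1.0, 0.002]
wrist_force: [0.1, -0.2, -1.3]
gripper_width: 47.8
```

```bash
python3 -c "
from h import *
go(432,-240,119,.031)
P=eyes.camera_params('wrist');im=eyes.capture('wrist')[...,::-1];np.savez('w5.npz',**P)
s=eyes.capture('side')[...,::-1];cv2.imwrite('pics/w5.png',im);cv2.imwrite('pics/side5.png',s)
cv2.imwrite('pics/c5.png',np.hstack([cv2.resize(im[150:430,220:430],(420,560),interpolation=cv2.INTER_CUBIC),cv2.resize(s[180:292,257:333],(380,560),interpolation=cv2.INTER_CUBIC)]))"
```

```text
t 6.95 pos [ 430.1 -238.7  163.2] w 47.8 F [ 0.1 -0.2 -1.3] | d cm [-0.21 -0.16  4.42] a [ 0.004 -0.004 -0.   ]
```

View pics/c5.png

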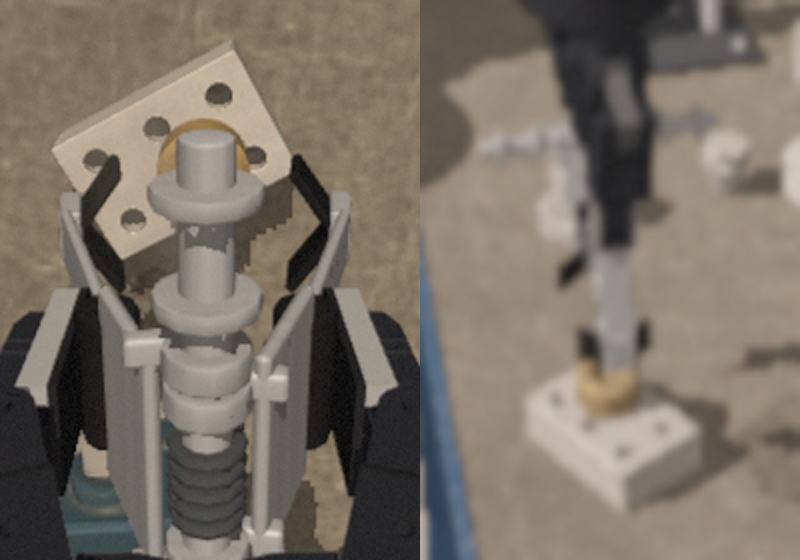

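The jaws straddle the collar. The collar rim is centred at crop (205,163). The jaw tips are at (113,157), (122,285), (298,160) and (290,285).

```bash
python3 - <<'E'
from h import *
P=dict(np.load('w5.npz'))
W=lambda x,y,z:ray('wrist',220+x/2-.25,150+y/2-.25,z,P).round(1)
print("collar",W(205,162,43),W(160,160,43),W(250,160,43))
for z in (96,92):
  j=np.array([W(*q,z) for q in [(113,157),(122,285),(298,160),(290,285)]]);print(j.tolist(),j.mean(0))
go(432,-240,119,.031)
E
```

```text
collar [ 424.1 -238.7   43. ] [ 423.8 -253.7   43. ] [ 422.9 -223.8   43. ]
[[406.6, -263.2, 96.0], [443.2, -261.0, 96.0], [406.1, -215.4, 96.0], [441.9, -215.1, 96.0]] [ 424.45  -238.675   96.   ]
[[407.9, -263.6, 92.0], [445.2, -261.4, 92.0], [407.3, -214.8, 92.0], [443.9, -214.5, 92.0]] [ 426.075 -238.575   92.   ]
t 7.05 pos [ 429.9 -238.7  163. ] w 48.1 F [-0.5  0.5 -1.1] | d cm [-0.23 -0.15  4.4 ] a [ 0.005 -0.005 -0.001]
```

drive_tool([
  {"dx": -0.1,"dy": 0,"dz": 1,"ax": 0.003,"ay": 0,"az": 0},
  {"dx": -0.1,"dy": 0,"dz": 2,"ax": 0.003,"ay": 0,"az": 0},
  {"dx": -0.1,"dy": 0,"dz": 3,"ax": 0.003,"ay": 0,"az": 0},
  {"dx": -0.1,"dy": 0,"dz": 4,"ax": 0.003,"ay": 0,"az": 0},
  {"dx": -0.1,"dy": 0,"dz": 4.4,"ax": 0.003,"ay": 0,"az": 0},
])

```text
clock: 7.55
position: [429.7, -237.9, 116.8]
tcp_rot: [-0.004, -0.015, 1.0, 0.002]
wrist_force: [0.5, 0.2, -1.4]
gripper_width: 47.9
```

drive_tool([
  {"dx": 0,"dy": 0,"dz": 0,"ax": 0,"ay": 0,"az": 0},
  {"dx": 0,"dy": 0,"dz": 0,"ax": 0,"ay": 0,"az": 0},
  {"dx": 0,"dy": 0,"dz": 0,"ax": 0,"ay": 0,"az": 0},
])

```text
clock: 7.85
position: [430.0, -238.1, 117.2]
tcp_rot: [-0.003, -0.015, 1.0, 0.001]
wrist_force: [0.1, -0.8, -0.6]
gripper_width: 48.3
```

```bash
python3 -c "
from h import *
go(431,-239,119,.031)"
```

```text
t 7.85 pos [ 430.  -238.1  117.2] w 48.3 F [ 0.1 -0.8 -0.6] | d cm [-0.1  -0.1  -0.19] a [ 0.003 -0.007 -0.001]
```

drive_tool([
  {"dx": -0.1,"dy": -0.05,"dz": -0.15,"ax": 0,"ay": 0,"az": 0},
  {"dx": -0.1,"dy": -0.05,"dz": -0.15,"ax": 0,"ay": 0,"az": 0},
  {"dx": -0.1,"dy": -0.05,"dz": -0.15,"ax": 0,"ay": 0,"az": 0},
  {"dx": -0.1,"dy": -0.05,"dz": -0.15,"ax": 0,"ay": 0,"az": 0},
], grip=-0.04)

```text
clock: 8.25
position: [431.0, -238.6, 118.8]
tcp_rot: [-0.003, -0.015, 1.0, 0.001]
wrist_force: [-0.2, -0.9, -1.0]
gripper_width: 44.8
```

drive_tool([
  {"dx": 0,"dy": 0,"dz": 0,"ax": 0,"ay": 0,"az": 0},
  {"dx": 0,"dy": 0,"dz": 0,"ax": 0,"ay": 0,"az": 0},
  {"dx": 0,"dy": 0,"dz": 0,"ax": 0,"ay": 0,"az": 0},
  {"dx": 0,"dy": 0,"dz": 0,"ax": 0,"ay": 0,"az": 0},
], grip=0.03)

```text
clock: 8.65
position: [431.0, -238.6, 118.8]
tcp_rot: [-0.003, -0.015, 1.0, 0.001]
wrist_force: [-0.2, 0.8, -0.4]
gripper_width: 41.3
```

drive_tool([
  {"dx": 0,"dy": 0,"dz": 0,"ax": 0,"ay": 0,"az": 0},
  {"dx": 0,"dy": 0,"dz": 0,"ax": 0,"ay": 0,"az": 0},
  {"dx": 0,"dy": 0,"dz": 0,"ax": 0,"ay": 0,"az": 0},
  {"dx": 0,"dy": 0,"dz": 0,"ax": 0,"ay": 0,"az": 0},
], grip=0.08)

```text
clock: 9.05
position: [431.0, -238.6, 118.8]
tcp_rot: [-0.003, -0.015, 1.0, 0.001]
wrist_force: [0.7, 0.0, -2.0]
gripper_width: 39.3
```

drive_tool([
  {"dx": 0,"dy": 0,"dz": 0,"ax": 0,"ay": 0,"az": 0},
  {"dx": 0,"dy": 0,"dz": 0,"ax": 0,"ay": 0,"az": 0},
  {"dx": 0,"dy": 0,"dz": 0,"ax": 0,"ay": 0,"az": 0},
  {"dx": 0,"dy": 0,"dz": 0,"ax": 0,"ay": 0,"az": 0},
], grip=0.12)

```text
clock: 9.45
position: [431.1, -238.7, 118.9]
tcp_rot: [-0.003, -0.015, 1.0, 0.001]
wrist_force: [-0.2, -1.6, -2.0]
gripper_width: 38.3
```

drive_tool([
  {"dx": 0,"dy": 0,"dz": 0,"ax": 0,"ay": 0,"az": 0},
  {"dx": 0,"dy": 0,"dz": 0,"ax": 0,"ay": 0,"az": 0},
  {"dx": 0,"dy": 0,"dz": 0,"ax": 0,"ay": 0,"az": 0},
  {"dx": 0,"dy": 0,"dz": 0,"ax": 0,"ay": 0,"az": 0},
], grip=0.16)

```text
clock: 9.85
position: [431.2, -238.8, 119.0]
tcp_rot: [-0.003, -0.015, 1.0, 0.001]
wrist_force: [-0.0, -0.5, 0.7]
gripper_width: 37.9
```

drive_tool([
  {"dx": 0,"dy": 0,"dz": 0,"ax": 0,"ay": 0,"az": 0},
  {"dx": 0,"dy": 0,"dz": 0,"ax": 0,"ay": 0,"az": 0},
  {"dx": 0,"dy": 0,"dz": 0,"ax": 0,"ay": 0,"az": 0},
  {"dx": 0,"dy": 0,"dz": 0,"ax": 0,"ay": 0,"az": 0},
], grip=0.2)

```text
clock: 10.25
position: [431.2, -238.7, 119.1]
tcp_rot: [-0.003, -0.015, 1.0, 0.001]
wrist_force: [-0.7, -0.7, -0.4]
gripper_width: 37.6
```

drive_tool([
  {"dx": 0,"dy": 0,"dz": -0.2,"ax": 0,"ay": 0,"az": 0},
  {"dx": 0,"dy": 0,"dz": -0.6,"ax": 0,"ay": 0,"az": 0},
  {"dx": 0,"dy": 0,"dz": -1.2,"ax": 0,"ay": 0,"az": 0},
  {"dx": 0,"dy": 0,"dz": -2,"ax": 0,"ay": 0,"az": 0},
  {"dx": 0,"dy": 0,"dz": -3,"ax": 0,"ay": 0,"az": 0},
])

```text
clock: 10.75
position: [431.3, -238.7, 149.6]
tcp_rot: [-0.003, -0.015, 1.0, 0.001]
wrist_force: [0.5, -0.9, -2.4]
gripper_width: 37.8
```

```bash
python3 -c "
from h import *
go(431,-239,239,.031)
im=eyes.capture('wrist')[...,::-1]
s=eyes.capture('side')[...,::-1]
cv2.imwrite('pics/c6.png',np.hstack([cv2.resize(im[150:430,220:430],(420,560),interpolation=cv2.INTER_CUBIC),cv2.resize(s[180:292,257:333],(380,560),interpolation=cv2.INTER_CUBIC)]))"
```

```text
t 10.75 pos [ 431.3 -238.7  149.6] w 37.8 F [ 0.5 -0.9 -2.4] | d cm [ 0.09 -0.   -8.94] a [ 0.003 -0.006 -0.001]
```

View pics/c6.png

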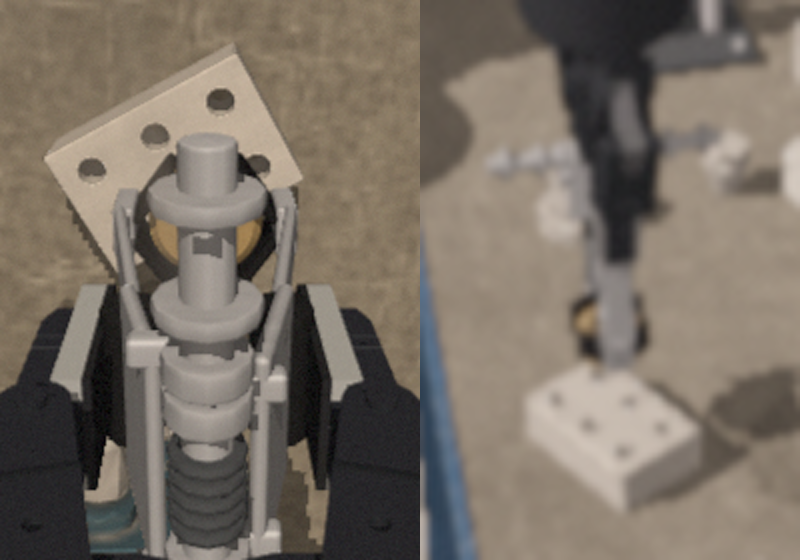

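The collar is held in the jaws and off the block, and the wrist force of −2.4 N equals tongs plus collar. Now the full lift.

drive_tool([
  {"dx": 0,"dy": 0,"dz": -1,"ax": 0,"ay": 0,"az": 0},
  {"dx": 0,"dy": 0,"dz": -3,"ax": 0,"ay": 0,"az": 0},
  {"dx": 0,"dy": 0,"dz": -5,"ax": 0,"ay": 0,"az": 0},
  {"dx": 0,"dy": 0,"dz": -7,"ax": 0,"ay": 0,"az": 0},
  {"dx": 0,"dy": 0,"dz": -8.5,"ax": 0,"ay": 0,"az": 0},
])

```text
clock: 11.35
position: [433.1, -239.8, 238.6]
tcp_rot: [-0.001, -0.015, 1.0, -0.001]
wrist_force: [0.1, 0.2, -3.2]
gripper_width: 37.4
```

drive_tool([
  {"dx": 0,"dy": 0,"dz": -0.6,"ax": 0,"ay": 0,"az": 0},
  {"dx": 0,"dy": 0,"dz": -1,"ax": 0,"ay": 0,"az": 0},
  {"dx": 0,"dy": 0,"dz": -1,"ax": 0,"ay": 0,"az": 0},
  {"dx": 0,"dy": 0,"dz": -1,"ax": 0,"ay": 0,"az": 0},
  {"dx": 0,"dy": 0,"dz": -1,"ax": 0,"ay": 0,"az": 0},
])

```text
clock: 11.85
position: [432.7, -239.5, 247.3]
tcp_rot: [-0.001, -0.015, 1.0, 0.0]
wrist_force: [0.1, -0.1, -2.4]
gripper_width: 37.5
```

drive_tool([
  {"dx": 0,"dy": 0,"dz": 0,"ax": 0,"ay": 0,"az": 0},
  {"dx": 0,"dy": 0,"dz": 0,"ax": 0,"ay": 0,"az": 0},
  {"dx": 0,"dy": 0,"dz": 0,"ax": 0,"ay": 0,"az": 0},
  {"dx": 0,"dy": 0,"dz": 0,"ax": 0,"ay": 0,"az": 0},
  {"dx": 0,"dy": 0,"dz": 0,"ax": 0,"ay": 0,"az": 0},
])

```text
clock: 12.35
position: [432.7, -239.5, 247.4]
tcp_rot: [-0.001, -0.015, 1.0, 0.0]
wrist_force: [-0.1, 0.2, -2.3]
gripper_width: 37.9
```

```bash
python3 -c "
from h import *
go(431,-239,239,.031)
im=eyes.capture('wrist')[...,::-1]
s=eyes.capture('side')[...,::-1]
cv2.imwrite('pics/c7.png',np.hstack([cv2.resize(im[150:430,220:430],(420,560),interpolation=cv2.INTER_CUBIC),cv2.resize(s[150:262,257:333],(380,560),interpolation=cv2.INTER_CUBIC)]))"
```

```text
t 12.35 pos [ 432.7 -239.5  247.4] w 37.9 F [-0.1  0.2 -2.3] | d cm [0.16 0.05 0.84] a [ 0.    -0.003 -0.001]
```

View pics/c7.png

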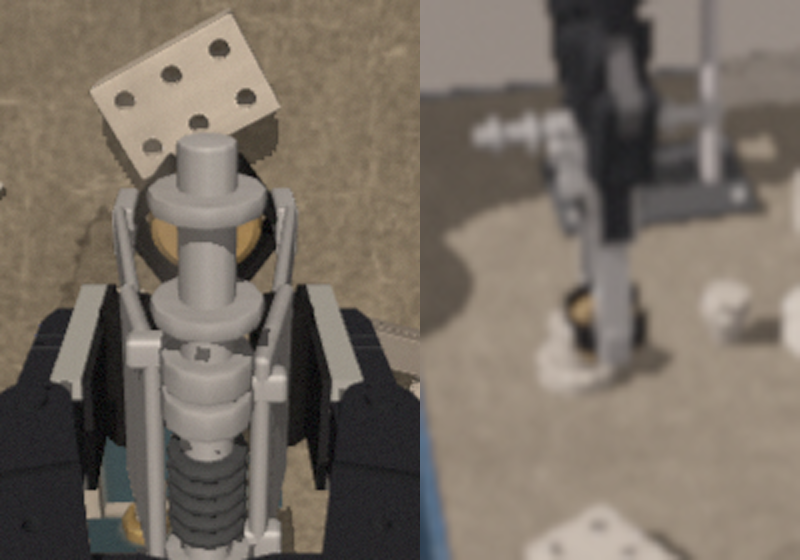

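The collar sits unchanged between the closed jaws at crop (205,235), and the empty block is well below. Handing in.

```bash
python3 -c "
from h import *
manip.job_done()"
```

```text
the job is handed in; nothing more can be done
```

I took the tongs out of the stand with an open grip and lowered them over the brass collar. I closed them in small steps, lifted straight up and handed the job in at about 12.4 s of the 56 s allowed.

**Last checks, all good:**
- **Height:** the TCP was at 247 mm, which by the given dimensions puts the collar centre about 162 mm above the bench, so the collar is more than 10 cm off the block.
- **Grip:** the fingers stood steady at 37.9 mm. The vertical wrist force was −2.3 N, which matches tongs plus collar.
- **Pictures:** the last pictures show the collar unmoved between the jaws and the block empty. I carried the tongs well above the bystanders and felt no contact on the way. I did not measure the bystanders' positions again afterwards.

**What I could not confirm or what disagreed:**
- The jaw force was not measured. With the grip force fixed at about 60 N, it should be at most about 14.5 N per jaw.
- The rolls closed to about 38 mm instead of the stated 40 mm; I put that down to give in the rubber.
- The position estimates for the collar differed by about 3–5 mm, which the V jaws took up.
- Two early drive calls were refused, because each row needs all six values. The arm did not move on either.

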